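# Set and clamp the leg of the recipe-book stand

### The job

The recipe-book stand lies folded on the worktop: draw its sprung sliding leg out by the black finger plate until the white pointer lines up with the red marker clip, with the blue cam lever still open. Only when the leg is at the mark, squeeze the cam lever fully shut against the finger plate without letting the leg shift. Finish while still holding it so (do not let go, both leg and lever would spring back), and leave the jars and the salt shaker standing where they are.

Things in the scene. Friction and masses are not known exactly. Their poses are not given: they have to be found in the camera images.
- stand: Folded recipe-book stand, fixed on the worktop: dark wooden board 388 x 112 mm, top face 14 mm up, ledge 34 mm high at its back end, aluminium sleeve (42 mm wide, top 39 mm up, x -172 to -62 mm) from which the leg slides. Origin on the worktop under the grip's middle when the leg is in. x = the way the leg slides out (board x -188 to +200 mm), roughly to the robot's left; y = side of lever and marker; z up.
- leg (a joint): How far the leg is out, in m: 0 fully in, 0.16 at its stop. A spring (20 N/m) draws it back in, against 1 N of friction, so it stays put if out less than 50 mm and creeps back from farther out unless held.
- finger_plate: Black upright plate, part of the leg (slides with it); axes parallel to the stand's, origin at worktop height under the grip's middle. Plate 64 mm long (x -32 to +32), y -11 to -3 mm, 29 to 81 mm above the worktop. The leg below is 22 mm wide, top 31 mm up; its rubber foot (x 53 to 75 mm) has its top 34 mm up.
- flange (a point): Middle of the inner face of the stop flange, 55 mm above the worktop, at x = 26, y = -28 mm in the finger plate's frame. The black flange (7 mm thick, 29 to 81 mm above the worktop) juts from the plate's outer end to y = -46 mm. A finger on the -y side of the plate, between them, pushes this face along +x to draw the leg out.
- pointer (a point): Tip of the white pointer of the leg, 48 mm behind the grip's middle (x = -48, y = +34 mm in the finger plate's frame), 24 mm above the worktop.
- marker: Red marker clip (8 mm wide, 22 mm long across the board, 5 mm high) on the board's +y edge; origin on its centre line at the edge, at the board's upper face; axes parallel to the stand's. The leg is at the mark when the pointer is level with it along x: leg 80 to 130 mm out, different each time.
- lever (a joint): Angle of the cam lever in rad: 0 fully shut (flat along the finger plate), 0.42 fully open. A spring pushes it open with 0.02 to 0.13 N m, most near shut (about 2.5 N at the finger).
- lever_pad: Blue blade of the cam lever on the plate's +y side. Origin on its upright pivot at worktop height, at x = -34, y = +3 mm in the finger plate's frame; its x axis runs along the blade, toward the flange when shut. Blade 62 mm long, y 0 to 8 mm in its own frame, 34 to 78 mm above the worktop. Fully open its end reaches y = +36 mm in the finger plate's frame.
- squeeze (a point): Where to squeeze: x = 10, y = 0 mm in the finger plate's frame, 55 mm above the worktop. One finger on the plate's -y face, the other on the blade's outer face; they close along the stand's y. Shut, plate and blade together are 22 mm thick (y -11 to +11).
- olive_jar: Glass olive jar with a grey lid, 63 mm across, 110 mm high, loose, behind the stand; origin at the centre of its underside.
- salt_shaker: Salt shaker with a grey metal top, 44 mm across, 90 mm high, loose, behind the stand; origin at the centre of its underside.
- nutmeg_jar: Spice jar with a dark lid, 44 mm across, 105 mm high, loose, past the outer end of the stand; origin at the centre of its underside.
Things that resemble listed ones, but are neither listed nor needed, are in the scene too. Leave any turquoise or yellow look-alike of the salt_shaker alone.

How it is judged:
By the outcome, as a careful person would: the job done as asked, in the order asked, and still so for the second after the job is handed in, while the arm keeps its last pose, push and grip.
It also fails if it takes over 35 s, if anything falls off the work surface, if the arm or the gripper's body presses on something with over 40 N, if the wrist force passes 120 N, or if a joint passes its speed limit or range.

### The arm

A 6-joint arm with a two-finger parallel gripper is mounted at the origin on a cart in front of the work surface, level with it; the furniture and walls round the work are solid. World frame = base frame: x ahead of the robot, y to its left, z up, the work surface at z = 0. Lengths are in m, angles in rad, forces in N, time in s.
With the tool pointing down it reaches from about 0.4 to 0.825 m from the base axis. Payload 7 kg.
Tool frame: the origin (TCP) lies at the very end of the fingers, on their centre line; the grasp point (between the pads) lies 19 mm behind it; z points along the fingers, y is the line along which they close (so a half turn about z gives the same grasp; the last joint's range is limited). The gripper opens to 88 mm and grips with 3 to 60 N. Pads are 19 mm wide; open, the fingers measure 130 mm over their backs; the gripper's body (78 mm by 193 mm) begins 47 mm behind the grasp point.
Start: joints at [1.54, 0.359, 0.012, 0, -1.224, -0.288], TCP at [0.212, 0.641, 0.227] pointing down, gripper open.
Joint ranges: [-3.07, 3.07], [-1.43, 2.12], [-1.02, 1.25], [-3.03, 1.67], [-3.05, -0], [-3.03, 3.03]. Speed limits (rad/s): [2.39, 2.39, 3.01, 3.14, 3.14, 3.14].

### API

Orientations are given as [roll, pitch, yaw] about the fixed x, y, z axes, in that order (R = Rz(yaw) Ry(pitch) Rx(roll)).
In Python, from station import arm gives the robot as it stands.
- The arm moves only by the tool step_arm, never from a script. Its argument "rows" is a list of rows, each a list of 5 numbers: the shift along the world's x, y, z in m, then the turn about the world's z in rad, then the finger opening in m, from 0 to 0.0876. In form: [[x, y, z, spin, gripper], ...]. A call has 1 to 20 rows; each row is the pose to reach, as a shift and turn from the pose commanded when the call began; what a row does not reach only later rows make up. A row lasts 1/10 s, in which the tool goes at most 50 mm and 8.59 degrees, less where a joint would pass 70% of its speed; a pose out of reach is approached as far as the arm can. A call with a gripper value outside its range is refused whole. The fingers move at their own pace and stop on an object; "newtons" is the grip in N (left out, the last holds). Time passes only in rows, so rows that repeat a pose let the fingers close. It gives the time, the measured TCP pose, the force, the opening and the grip force at its end, in the units of the state.
- arm.get_state(): the state, without advancing time (a new reading comes with each control period).
- arm.grab_frame(name): name is "scene" or "top" or "wrist"; returns a dict with "color" (420x560x3 uint8, blue, green, red), "vfov" (degrees; the focal length in pixels is half the picture's height over the tangent of half this angle, whatever the lens; pixels are square), "cx", "cy" (the principal point, pixels), "rvec" (rotation vector, rad) and "tvec" (3), from world to camera coordinates, as OpenCV has them. Camera axes: x right, y down, z forward; pixel columns grow to the right and rows downward; lengths in m; the calibration is good to about 2 mm. A picture is of the moment at which its call begins. There is no depth.
- arm.job_done(): hands the job in; it is judged then, once.
The state is a dict: "t": time; "q": joint angles; "qd": joint speeds; "joint_efforts": joint torques, N m; "eef_pos": TCP position; "ee_rot": TCP orientation; "force": force on the tool from outside, world axes, zero at the start; "moment": the same for the moment, N m; "width": finger opening in m; "gripper_force": force on a finger pad.
Only numpy, scipy, OpenCV 4.12 (cv2) and the standard library are available. Lean on these libraries where they do the work, as an engineer would, in place of code of your own. Each camera call takes 0.05 s, during which the arm holds its last target. There are 200 camera calls.

## Working session

There is one attempt and no reset: what is moved stays moved. The work goes in short steps, Python scripts to look and compute and a tool call to move; the robot and the scene stay as the last step left them, time stands still between calls to the robot, and variables do not carry over. Pictures are saved under pics/ and viewed, at most 10 in all, crops included, and the job is handed in when it is done.

Besides the shell and the picture viewer there is one more tool, called after "Call:" as a command line: name --pt "numbers of a row" for each row, then --argument value for the rest. step_arm: Moves the arm, as the interface text tells. Its arguments: {"type":"object","properties":{"rows":{"type":"array"},"newtons":{"type":"number"}},"required":["rows"]}

```bash
mkdir -p pics; cat > h.py <<'E'
import numpy as np, cv2
from station import arm
def grab(n):
    f=arm.grab_frame(n); f['R']=cv2.Rodrigues(np.array(f['rvec'],float))[0]; f['t']=np.array(f['tvec'],float).ravel()
    f['f']=f['color'].shape[0]/2/np.tan(np.radians(f['vfov'])/2); return f
def ray(f,u,v):
    d=f['R'].T@np.array([(u-f['cx'])/f['f'],(v-f['cy'])/f['f'],1]); return -f['R'].T@f['t'],d/np.linalg.norm(d)
def onz(f,u,v,z):
    c,d=ray(f,u,v); return c+d*(z-c[2])/d[2]
def proj(f,p):
    q=f['R']@np.array(p,float)+f['t']; return q[:2]/q[2]*f['f']+[f['cx'],f['cy']]
E
python3 - <<'E'
from h import *
fs=[grab(n) for n in('scene','top')]
for n,f in zip(('scene','top'),fs):
    print(n,f['f'],f['cx'],f['cy'],ray(f,f['cx'],f['cy']))
    cv2.imwrite(f'pics/{n}0.png',f['color'])
s=arm.get_state();print(s['t'],s['eef_pos'],s['ee_rot'],s['width'],s['force'])
E
```

```text
scene 533.238968688169 265.5139952489135 209.00501762021588 (array([-0.0046145 , -0.01012412,  1.11618742]), array([ 0.48622924,  0.02450432, -0.87348764]))
top 451.6918746942921 273.3778035020485 204.74118359254004 (array([0.44601565, 0.03313218, 1.09360206]), array([ 0.14821112, -0.00778393, -0.98892511]))
0.1 [0.21146409 0.64056713 0.22573944] [ 3.14012914e+00 -1.37775726e-04 -3.18915062e-01] 0.08762298109018585 [ 0.39734466 -0.40869547  0.67334897]
```

View pics/scene0.png

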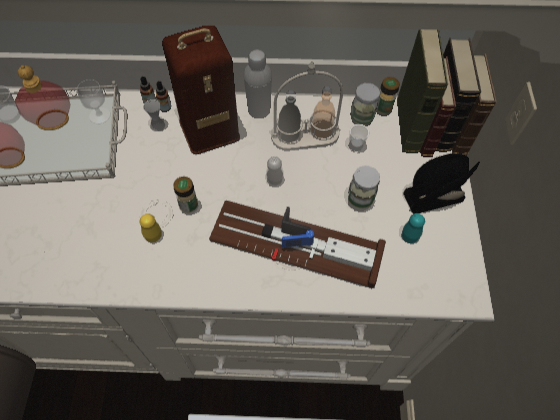

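View pics/top0.png

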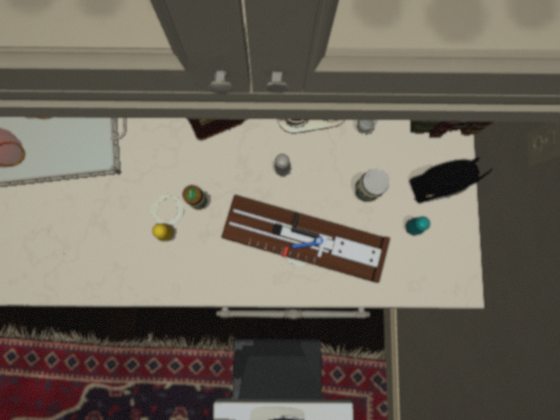

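The scene picture shows the stand at about (297,243): blue lever at (297,240), red clip at (276,254) and the black plate at (289,220). The sleeve is on the right at (348,251). The olive jar is at (364,187), the grey salt shaker at (274,170) and the nutmeg jar at (186,194).

Possible mix-ups:
- **Salt shaker:** yellow (150,227) and turquoise (414,228) look-alikes.
- **Jars:** the ones at the back, (366,104) and (388,95).
- **Black plate:** the black leg foot at (268,231), or the black cat at (440,180).

My choice is the upright black plate beside the blue lever. I'll check it in a close crop.

```bash
cat > m.py <<'E'
from h import *
def masks(c):
    h=cv2.cvtColor(c,cv2.COLOR_BGR2HSV).astype(int); H,S,V=h[...,0],h[...,1],h[...,2]
    return dict(red=((H<5)|(H>174))&(S>190)&(V>130),blue=(H>105)&(H<125)&(S>150)&(V>60))
def cents(f,box):
    x0,y0,x1,y1=box;o={}
    for k,m in masks(f['color']).items():
        mm=np.zeros(m.shape,bool);mm[y0:y1,x0:x1]=m[y0:y1,x0:x1];ys,xs=np.nonzero(mm)
        o[k]=(len(xs),xs.mean() if len(xs) else 0,ys.mean() if len(xs) else 0)
    return o
E
python3 - <<'E'
from m import *
B=dict(scene=(200,195,395,290),top=(215,185,395,290))
ims=[]
for n in B:
    f=grab(n);x0,y0,x1,y1=B[n];c=f['color'];print(n,cents(f,B[n]))
    hsv=cv2.cvtColor(c,cv2.COLOR_BGR2HSV)
    m=np.zeros(c.shape[:2],np.uint8);m[y0:y1,x0:x1]=(cv2.cvtColor(c,cv2.COLOR_BGR2GRAY)[y0:y1,x0:x1]<110)*255
    m=cv2.morphologyEx(m,cv2.MORPH_CLOSE,np.ones((15,15)))
    ct=max(cv2.findContours(m,0,1)[0],key=cv2.contourArea)
    ap=cv2.approxPolyDP(cv2.convexHull(ct),5,True)[:,0]
    for u,v in ap: print((u,v),onz(f,u,v,.014).round(4))
    ims.append(cv2.resize(c[y0:y1,x0:x1],(780,int(780*(y1-y0)/(x1-x0))),interpolation=cv2.INTER_CUBIC)[:300] if n=='scene' and 0 else cv2.resize(c[y0:y1,x0:x1],(580,295),interpolation=cv2.INTER_CUBIC))
cv2.imwrite('pics/crop.png',np.vstack(ims))
E
```

```text
scene {'red': (0, 0, 0), 'blue': (113, np.float64(299.46017699115043), np.float64(235.75221238938053))}
(np.int32(224), np.int32(202)) [0.6246 0.1205 0.014 ]
(np.int32(288), np.int32(207)) [ 0.6162 -0.0323  0.014 ]
(np.int32(384), np.int32(240)) [ 0.5371 -0.2533  0.014 ]
(np.int32(374), np.int32(287)) [ 0.4222 -0.2236  0.014 ]
(np.int32(211), np.int32(241)) [0.5207 0.1424 0.014 ]
top {'red': (0, 0, 0), 'blue': (43, np.float64(304.30232558139534), np.float64(244.51162790697674))}
(np.int32(234), np.int32(195)) [0.6309 0.1202 0.014 ]
(np.int32(388), np.int32(237)) [ 0.532  -0.2506  0.014 ]
(np.int32(379), np.int32(280)) [ 0.4301 -0.2262  0.014 ]
(np.int32(222), np.int32(237)) [0.5289 0.1468 0.014 ]
```

View pics/crop.png

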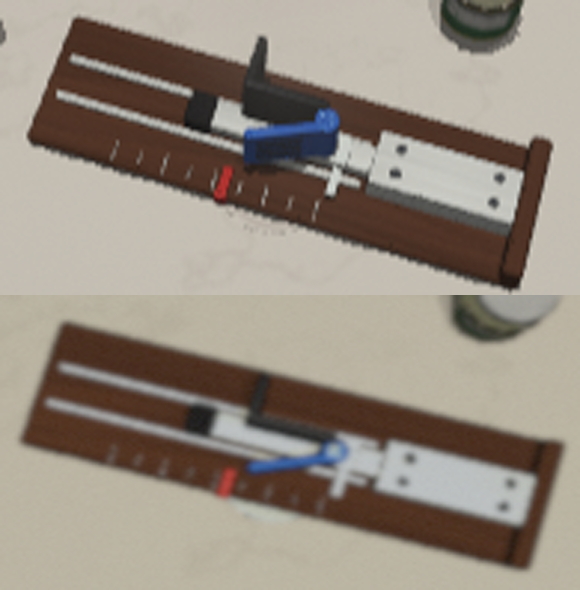

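The crop confirms the choice: the black L-shaped plate with its flange to the left, the open blue lever on the robot's side, the white pointer at top px (320,257) and the red clip at top px (285,252). Next I'll fit the stand frame and cross-check it.

```bash
python3 - <<'E'
from m import *
F={n:grab(n) for n in('scene','top')}
def edge(f,cols,v0,v1):
    g=cv2.GaussianBlur(cv2.cvtColor(f['color'],cv2.COLOR_BGR2GRAY),(3,3),0).astype(float);P=[]
    for u in cols:
        d=np.diff(g[:,u]); a,b=int(v0(u)),int(v1(u)); k=a+np.argmin(d[a:b]); 
        w=-d[k-1:k+2]; P.append(onz(f,u,k+.5+(w@[-1,0,1])/w.sum(),.014))
    P=np.array(P)[:,:2]; 
    for _ in range(3):
        m=P.mean(0);vv=np.linalg.svd(P-m)[2][0]; r=(P-m)@[-vv[1],vv[0]];P=P[abs(r)<.003]
    vv*=np.sign(vv[1]); return m,vv,len(P)
L=lambda a,b,o:(lambda u:a[1]+(u-a[0])*(b[1]-a[1])/(b[0]-a[0])+o)
t=F['top'];s=F['scene']
for n,f,a,b,rng in(('top',t,(235,195),(385,236.5),list(range(242,288))+list(range(303,365))),('scene',s,(225,203),(370,242),list(range(230,275))+list(range(295,360)))):
    print(n,edge(f,rng,L(a,b,-7),L(a,b,7)))
for n,f,box in(('s',s,(262,240,290,265)),('t',t,(275,240,297,262))):
    c=f['color'].astype(int);ex=c[...,2]-np.maximum(c[...,1],c[...,0]);x0,y0,x1,y1=box
    e=np.clip(ex[y0:y1,x0:x1]-60,0,None);ys,xs=np.mgrid[y0:y1,x0:x1];u,v=(e*xs).sum()/e.sum(),(e*ys).sum()/e.sum()
    print('red',n,e.max(),u,v,onz(f,u,v,.018))
print('ptr',onz(s,311.3,257.5,.024),onz(t,320,256.9,.024))
# blue pivot top (z .078), foot
print('pivot',onz(t,215+337/3.222,185+155/2.81,.08),onz(s,200+327/2.974,195+118/3.105,.08))
print('jars: salt',onz(s,274,162,.09),onz(t,282,160,.09),'olive',onz(s,365,176,.11),onz(t,375,182,.11),'nut',onz(s,184,184,.105),onz(t,193,195,.105))
E
```

```text
top (array([ 0.58638804, -0.04936796]), array([0.2697011 , 0.96294409]), 108)
scene (array([ 0.58393117, -0.05114444]), array([0.26995316, 0.96287346]), 110)
red s 67 274.8101129639591 253.44163528778913 [ 0.49289719 -0.00463329  0.018     ]
red t 49 285.01707941929976 251.2391118701964 [ 0.49593227 -0.00373024  0.018     ]
ptr [ 0.48314776 -0.08628485  0.024     ] [ 0.48299001 -0.08600573  0.024     ]
pivot [ 0.51840234 -0.07916214  0.08      ] [ 0.515968   -0.07966291  0.08      ]
jars: salt [0.69186866 0.00378713 0.09      ] [0.69978248 0.00629525 0.09      ] olive [ 0.64750879 -0.20080048  0.11      ] [ 0.64645184 -0.20018281  0.11      ] nut [0.61582784 0.20251831 0.105     ] [0.61451418 0.20368567 0.105     ]
```

Stand frame: ex=(0.270,0.963), ey=(-0.963,0.270), and grip origin at about (0.529,-0.049). The pivot and board edge agree to within 2 mm. The marker is about 82 mm beyond the pointer, inside the stated 80–130 mm. I'll move above the start pose (stand x=8, y=27), turned so the fingers close along the stand's y.

Call:
step_arm --pt "0.293 -0.675 0 -1.525 0.0876" --pt "0.293 -0.675 0 -1.525 0.0876" --pt "0.293 -0.675 0 -1.525 0.0876" --pt "0.293 -0.675 0 -1.525 0.0876" --pt "0.293 -0.675 0 -1.525 0.0876" --pt "0.293 -0.675 0 -1.525 0.0876" --pt "0.293 -0.675 0 -1.525 0.0876" --pt "0.293 -0.675 0 -1.525 0.0876" --pt "0.293 -0.675 0 -1.525 0.0876" --pt "0.293 -0.675 0 -1.525 0.0876" --pt "0.293 -0.675 0 -1.525 0.0876" --pt "0.293 -0.675 0 -1.525 0.0876" --pt "0.293 -0.675 0 -1.525 0.0876" --pt "0.293 -0.675 0 -1.525 0.0876" --pt "0.293 -0.675 0 -1.525 0.0876" --pt "0.293 -0.675 0 -1.525 0.0876" --pt "0.293 -0.675 0 -1.525 0.0876" --pt "0.293 -0.675 0 -1.525 0.0876" --pt "0.293 -0.675 0 -1.525 0.0876" --pt "0.293 -0.675 0 -1.525 0.0876"

```text
t: 2.3
eef_pos: [0.5044, -0.0331, 0.2268]
ee_rot: [-3.141, 0.0, -1.842]
force: [-0.2, 0.2, -0.0]
width: 0.0875
gripper_force: 0.0
```

```bash
python3 - <<'E'
from m import *
f=grab('wrist');print(ray(f,f['cx'],f['cy']),f['f']);cv2.imwrite('pics/w1.png',f['color'])
O=np.array([.5287,-.049]);ex=np.array([.2698,.9629]);ey=np.array([-.9629,.2698])
P=lambda x,y,z:np.r_[O+ex*x+ey*y,z]
for k,p in dict(ptr=P(-.048,.034,.024),flTopFarEnd=P(.026,-.046,.081),plateL=P(-.032,-.011,.081),pivot=P(-.034,.003,.078),mark=P(.0338,.056,.016),fing=P(.008,-.017,.036)).items():print(k,proj(f,p).round(1))
E
```

```text
(array([ 0.48343848, -0.1074673 ,  0.38430382]), array([ 0.07522444,  0.27206136, -0.95933514])) 342.662726328378
ptr [284.3 129. ]
flTopFarEnd [198.5 214.3]
plateL [234.1 151.4]
pivot [250.2 148.7]
mark [303.4 203.8]
fing [235.  184.9]
```

View pics/w1.png

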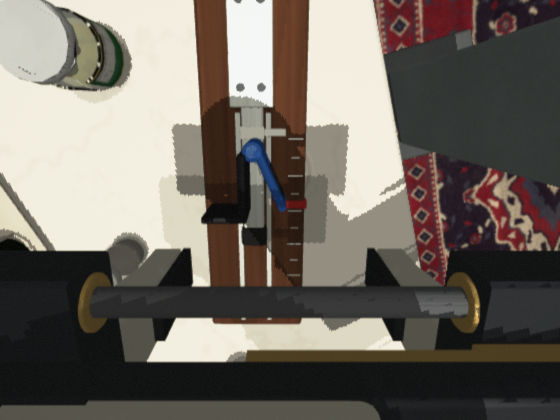

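The wrist picture shows the pointer bar at (275,132), the pivot at (253,150), the flange at (222,213) and the red clip at (296,204). All are within 3 px (3 mm) of my projections, so I'll descend with open fingers on both sides of the plate and blade.

Call:
step_arm --pt "0 0 -0.04 0 0.0876" --pt "0 0 -0.08 0 0.0876" --pt "0 0 -0.11 0 0.0876" --pt "0 0 -0.13 0 0.0876" --pt "0 0 -0.15 0 0.0876" --pt "0 0 -0.165 0 0.0876" --pt "0 0 -0.18 0 0.0876" --pt "0 0 -0.19 0 0.0876" --pt "0 0 -0.19 0 0.0876"

```text
t: 3.25
eef_pos: [0.5038, -0.0339, 0.0355]
ee_rot: [3.14, -0.001, -1.843]
force: [-0.9, 0.5, 0.9]
width: 0.0875
gripper_force: 0.0
```

Call:
step_arm --pt "0.0014 0.0048 0 0 0.0876" --pt "0.0027 0.0096 0 0 0.0876" --pt "0.0043 0.0154 0 0 0.0876" --pt "0.0065 0.0231 0 0 0.0876" --pt "0.0086 0.0308 0 0 0.0876" --pt "0.0108 0.0385 0 0 0.0876" --pt "0.013 0.0462 0 0 0.0876" --pt "0.0151 0.0539 0 0 0.0876" --pt "0.0173 0.0616 0 0 0.0876" --pt "0.0194 0.0693 0 0 0.0876" --pt "0.021 0.0751 0 0 0.0876" --pt "0.021 0.0751 0 0 0.0876" --pt "0.021 0.0751 0 0 0.0876"

```text
t: 4.55
eef_pos: [0.5254, 0.0414, 0.0364]
ee_rot: [3.141, 0.0, -1.843]
force: [0.6, -0.4, 0.3]
width: 0.088
gripper_force: 0.3
```

```bash
python3 - <<'E'
from m import *
s=arm.get_state();print(s['eef_pos'],s['force'])
f=grab('wrist');g=grab('scene');t=grab('top')
cv2.imwrite('pics/w2.png',f['color']);cv2.imwrite('pics/s2.png',g['color']);cv2.imwrite('pics/t2.png',t['color'])
O=np.array([.5287,-.049]);ex=np.array([.2698,.9629]);ey=np.array([-.9629,.2698])
def crop(f,n):
    q=proj(f,[.493,-.005,.02]);u,v=int(q[0]),int(q[1]);print(n,q,u-35,v-26);u0,v0=max(u-35,0),max(v-26,0)
    c=f['color'][v0:v0+52,u0:u0+70];return cv2.resize(c,(400,297),interpolation=cv2.INTER_CUBIC)
cv2.imwrite('pics/c2.png',np.vstack([np.hstack([crop(g,'s'),crop(t,'t')]),np.hstack([crop(f,'w'),cv2.resize(f['color'],(400,297))])]))
E
```

```text
[0.52542899 0.04136663 0.0363759 ] [ 0.56026777 -0.42132301  0.30238425]
s [274.98198772 253.03706554] 239 227
t [285.57852213 252.44818988] 250 226
w [314.75960154 157.36157963] 279 131
```

View pics/c2.png

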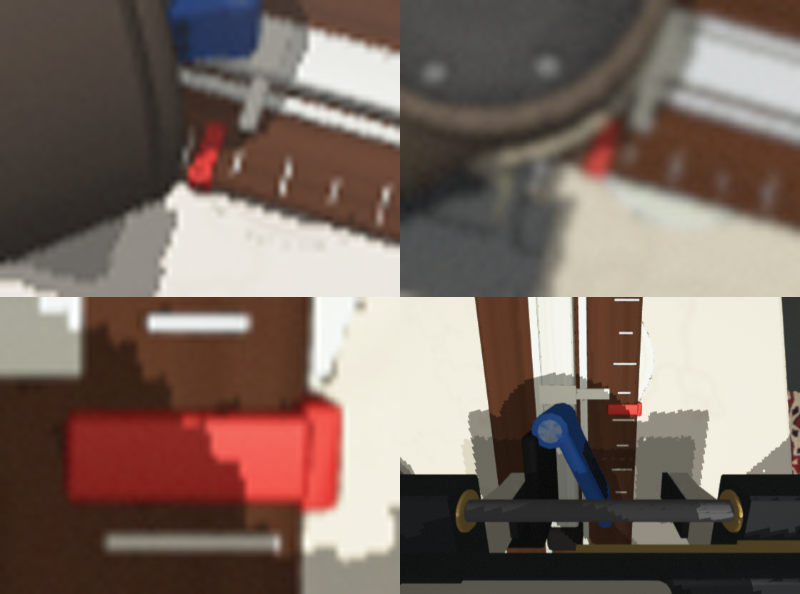

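The wrist view is clear: the pointer bar ends at about (295,136) and the red clip is at (291–332, 158), so the pointer is still short of the mark. I'll measure the gap by rays.

```bash
cat > gap.py <<'E'
from m import *
ex=np.array([.2698,.9629]);ey=np.array([-.9629,.2698])
def gap(save=None):
    f=grab('wrist');c=f['color'].astype(int)
    if save:cv2.imwrite(save,f['color'])
    R=((c[...,2]-np.maximum(c[...,1],c[...,0])>70)&(c[...,2]>110)).astype(np.uint8)
    R[:,:255]=0;R[:,360:]=0;R[:100]=0;R[240:]=0
    n,l,st,ce=cv2.connectedComponentsWithStats(R);k=1+np.argmax(st[1:,4]);x,y,w,h,a=st[k]
    ys,xs=np.nonzero((l==k)&(np.arange(560)[None]<x+w-9)); 
    rc=(xs.mean(),(ys.min()+ys.max())/2); m=onz(f,*rc,.019)
    g=c.min(2);o=[]
    for u in range(x-20,x-1):   # bar rows left of the clip
        pr=g[max(y-45,0):y+h+25,u].astype(float);o.append(pr)
    pr=np.mean(o,0);d=np.diff(pr);
    return f,(x,y,w,h),rc,m,max(y-45,0),pr
E
python3 - <<'E'
from gap import *
f,b,rc,m,y0,pr=gap();print(b,rc,m,y0);print(pr.round().astype(int))
print(f['color'][120:150,255:300:3].min(2))
E
```

```text
(np.int32(291), np.int32(150), np.int32(48), np.int32(19)) (np.float64(310.6234676007005), np.float64(159.5)) [ 0.49504202 -0.00476182  0.019     ] 105
[ 41  41  41  41  41  41  41  41  41  41  41  41  41  40  40  39  36  33
  30  28  26  25  24  35  85 133 152 153 153 152 153 152 152 151 151 151
 151 151 148 113  53  24  22  23  22  23  22  22  23  22  22  22  23  23
  23  22  23  22  22  23  22  22  22  22  22  22  22  22  22  23  22  22
  22  22  22  21  22  21  21  22  22  22  22  23  22  22  23  22  22]
[[143 146 126  19  20  23  34  44  41  40  43  42  41  41  40]
 [143 146 127  22  21  21  26  40  35  40  42  42  41  39  38]
 [143 146 128  19  20  20  25  32  24  41  43  41  41  39  40]
 [144 146 126  22  20  22  22  25  24  39  35  42  42  40  39]
 [144 146 126  18  17  21  22  23  26  34  24  42  41  39  38]
 [143 147 127  21  17  23  22  23  23  24  24  42  41  41  39]
 [144 145 127  22  20  21  21  21  24  23  24  41  40  40  41]
 [144 146 127  20  19  17  23  23  24  24  27  32  39  41  38]
 [144 144 127  33  32  31  34  33  32  36  35  37  55  37  41]
 [140 141 127  83  
[... 604 characters left out ...]
6  24]
 [152 149 151 151 150 151 151 151 151 152 152 152 152  23  24]
 [150 151 151 151 150 151 150 151 152 152 151 151 150  20  24]
 [149 151 151 150 151 150 151 151 152 151 151 152 152  23  24]
 [149 151 150 150 151 149 150 150 151 151 151 152 151  23  22]
 [149 149 149 147 148 148 147 147 147 148 148 148 147  19  23]
 [146 146 131 112 112 113 112 113 112 113 114 113 113  23  20]
 [143 142 111  52  51  52  51  52  52  54  52  53  55  26  21]
 [142 141 123  23  24  24  23  24  27  26  25  24  26  20  22]
 [141 144 136  21  21  19  21  20  23  20  23  24  22  22  22]
 [141 143 138  24  19  18  20  24  23  25  19  25  23  20  26]
 [140 143 141  19  21  19  18  23  25  24  23  24  24  23  22]]
```

```bash
python3 - <<'E'
from gap import *
f,b,rc,m,y0,pr=gap()
# half-height edges of the bar and of the clip body
def edges(p):
    h=(p.max()+np.median(p))/2;i=np.nonzero(p>h)[0];a,z=i[0],i[-1]
    return a-(p[a]-h)/(p[a]-p[a-1]),z+(p[z]-h)/(p[z]-p[z+1])
e=edges(pr[:b[1]-y0+0] if 0 else pr);v=y0+sum(e)/2
p=onz(f,284,v,.024);c=f['color'].astype(int)
r=(c[...,2]-np.maximum(c[...,1],c[...,0]))[130:190,296:325].mean(1);er=edges(r);vr=130+sum(er)/2
M=onz(f,310,vr,.019)
print(e,v,p,er,vr,M,'gap mm',1000*(M-p)[:2]@ex, 'widths',1000*np.linalg.norm(onz(f,284,y0+e[0],.024)-onz(f,284,y0+e[1],.024)),1000*np.linalg.norm(onz(f,310,130+er[0],.019)-onz(f,310,130+er[1],.019)))
print('cam z',ray(f,0,0)[0],arm.get_state()['eef_pos'])
E
```

```text
(np.float64(24.056497175141242), np.float64(39.4073756432247)) 136.73193640918296 [ 0.50505036 -0.01988448  0.024     ] (np.float64(21.801539179104477), np.float64(37.07199074074074)) 159.4367649599226 [ 0.49532012 -0.0049293   0.019     ] gap mm 11.77513091516822 widths 7.334331421744112 7.797016384938759
cam z [ 0.50427283 -0.03344339  0.19394767] [0.5252537  0.04083723 0.03640654]
```

Call:
step_arm --pt "0.0011 0.0039 0 0 0.0876" --pt "0.0022 0.0077 0 0 0.0876" --pt "0.0032 0.0114 0 0 0.0876" --pt "0.0032 0.0114 0 0 0.0876" --pt "0.0032 0.0114 0 0 0.0876" --pt "0.0032 0.0114 0 0 0.0876"

```text
t: 5.4
eef_pos: [0.5289, 0.0527, 0.0366]
ee_rot: [-3.141, 0.0, -1.843]
force: [-0.2, -0.7, -1.4]
width: 0.0878
gripper_force: 0.4
```

```bash
cat > g2.py <<'E'
from gap import *
import sys
f=grab('wrist');c=f['color'].astype(int);cv2.imwrite(sys.argv[1],f['color'])
ed=c[...,2]-np.maximum(c[...,1],c[...,0])
def edges(p):
    h=(p.max()+np.median(p))/2;i=np.nonzero(p>h)[0];a,z=i[0],i[-1]
    return a-(p[a]-h)/(p[a]-p[a-1]),z+(p[z]-h)/(p[z]-p[z+1])
ys,xs=np.nonzero(ed[80:200,280:350]>80);x0=280+xs.min();print('red x',x0,xs.max()+280,ys.min()+80,ys.max()+80)
pm=c.min(2)[80:200,x0-14:x0-5].mean(1);e=edges(pm);r=ed[80:200,x0+5:x0+34].mean(1);er=edges(r)
v,vr=80+sum(e)/2,80+sum(er)/2;p=onz(f,x0-9,v,.024);M=onz(f,x0+20,vr,.019)
print(e,er,'gap mm',1000*(M-p)[:2]@ex,p,M)
s=arm.get_state();print(s['t'],s['eef_pos'],s['force'],s['width'],s['gripper_force'])
E
python3 g2.py pics/w3.png
```

```text
red x 292 340 126 144
(np.float64(49.06898454746137), np.float64(64.25907441016334)) (np.float64(47.32320528967254), np.float64(63.2142199017199)) gap mm -0.2943902913624985 [ 0.50918622 -0.00821208  0.024     ] [ 0.49505519 -0.00455836  0.019     ]
5.45 [0.52890915 0.05265448 0.03660285] [ 0.45242614 -0.67789434  0.46891769] 0.08737189242688993 0.3955960040912032
```

View pics/w3.png

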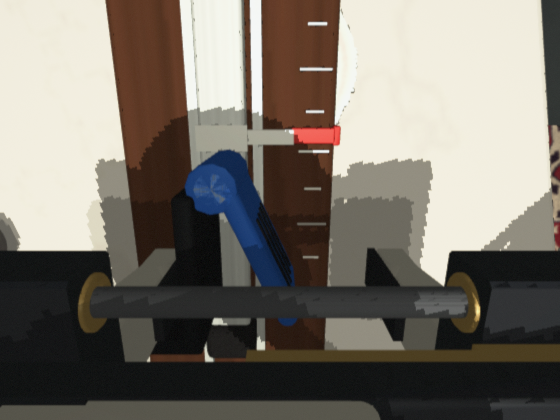

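The wrist view shows the pointer bar (rows 129–144) level with the red clip (rows 127–143), a gap of about 0.3 mm, and the lever still open. Next I'll close in stages, shifting the tool along -y so the -y finger stays beside the plate and against the flange.

Call:
step_arm --pt "0.0033 -0.0009 0 0 0.079" --pt "0.0067 -0.0019 0 0 0.07" --pt "0.0067 -0.0019 0 0 0.07" --pt "0.0116 -0.0032 0 0 0.06" --pt "0.0164 -0.0046 0 0 0.05" --pt "0.0164 -0.0046 0 0 0.05" --pt "0.0164 -0.0046 0 0 0.05" --newtons 20

```text
t: 6.15
eef_pos: [0.5456, 0.0478, 0.0366]
ee_rot: [-3.141, 0.0, -1.844]
force: [0.8, -0.6, -0.1]
width: 0.0512
gripper_force: 0.6
```

```bash
python3 g2.py pics/w4.png
```

```text
red x 327 349 128 143
(np.float64(49.085642317380355), np.float64(64.51665080875357)) (np.float64(47.71485714285714), np.float64(63.60345821325648)) gap mm -0.1600416120966135 [ 0.50949699 -0.00842566  0.024     ] [ 0.49492998 -0.00451026  0.019     ]
6.2 [0.54545646 0.04784849 0.03658195] [ 0.32607294 -1.83952351 -0.01592596] 0.05032838159938098 0.638757012784481
```

Call:
step_arm --pt "0.0039 -0.0011 0 0 0.042" --pt "0.0077 -0.0021 0 0 0.034" --pt "0.0077 -0.0021 0 0 0.034" --pt "0.0091 -0.0025 0 0 0.028" --pt "0.0091 -0.0025 0 0 0.026" --pt "0.0091 -0.0025 0 0 0.024" --pt "0.0091 -0.0025 0 0 0.022" --pt "0.0091 -0.0025 0 0 0.018" --pt "0.0091 -0.0025 0 0 0.015" --pt "0.0091 -0.0025 0 0 0.012" --pt "0.0091 -0.0025 0 0 0.012" --pt "0.0091 -0.0025 0 0 0.012" --newtons 20

```text
t: 7.4
eef_pos: [0.5556, 0.0456, 0.0367]
ee_rot: [-3.14, 0.001, -1.844]
force: [5.0, -4.5, -4.9]
width: 0.0207
gripper_force: 23.6
```

```bash
python3 g2.py pics/w5.png
```

```text
red x 347 349 127 128
(np.float64(48.706598984771574), np.float64(64.47662694775435)) (np.float64(46.6686143572621), np.float64(62.53493071593533)) gap mm -0.5768229295662555 [ 0.51006369 -0.00812066  0.024     ] [ 0.49515985 -0.00454372  0.019     ]
7.45 [0.55561339 0.0455432  0.03668337] [ 5.70258194 -4.12204282 -4.45595893] 0.020763347192237755 23.614818658679724
```

View pics/w5.png

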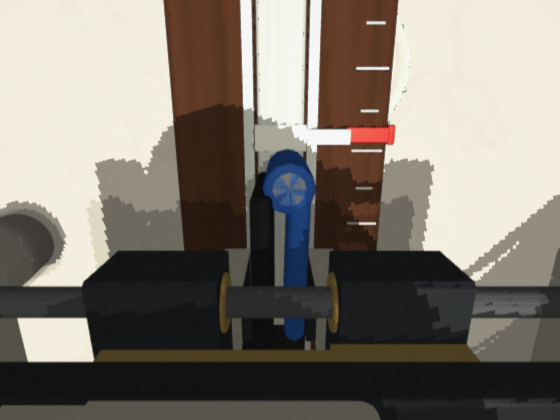

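The fingers stopped at 20.7 mm with 23.6 N, so the blade (at x≈290) lies flat along the plate. My red search window cut the clip off (it's at x 350–393), so I'll remeasure with a wider one.

```bash
sed -i 's/280:350/280:400/' g2.py; python3 g2.py pics/w6.png; python3 - <<'E'
from h import *
for n in('pics/w6.png',):
    c=cv2.imread(n).astype(int)
    h=cv2.cvtColor(c.astype(np.uint8),cv2.COLOR_BGR2HSV);m=(h[...,0]>105)&(h[...,0]<125)&(h[...,1]>150)&(h[...,2]>50)
    print([(v,np.nonzero(m[v])[0][[0,-1]]) for v in(215,235,255,275)])
E
```

```text
red x 347 394 125 144
(np.float64(48.702743902439025), np.float64(64.47712717291857)) (np.float64(46.66315789473684), np.float64(62.532073310423826)) gap mm -0.5780574849678439 [ 0.5100634  -0.00812153  0.024     ] [ 0.49515932 -0.00454581  0.019     ]
7.5 [0.55557592 0.04556012 0.03665983] [ 6.19193362 -5.20053495 -6.42350825] 0.020601019229312033 23.61414497718215
[(215, array([286, 309])), (235, array([286, 308])), (255, array([285, 307])), (275, array([284, 306]))]
```

```bash
python3 - <<'E'
from h import *
a=cv2.imread('pics/scene0.png').astype(int);b=grab('scene')['color'].astype(int)
for n,(u,v) in dict(salt=(274,170),olive=(364,187),nut=(186,194)).items():print(n,abs(a-b)[v-15:v+15,u-12:u+12].mean())
s=arm.get_state();print(s['t'],s['width'],s['force'])
print(arm.job_done())
E
```

```text
salt 49.31481481481482
olive 34.71111111111111
nut 46.00972222222222
7.55 0.02090256950675583 [ 5.6054228  -4.02452998 -5.64518448]
the job is handed in; nothing more can be done
None
```

The leg is drawn out to the marker (pointer within about 0.6 mm by the wrist camera), the lever was squeezed shut only after that and is still held, and the job is handed in at 7.55 s. My last image check did not confirm that the jars and salt shaker stayed put: those image areas changed, possibly because the arm or its shadow covered them. The planned path kept clear of all three, and no move before the final squeeze showed more than about 2 N at the wrist.

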